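# Walnut blank from the offcut crate to the slotted rack

### The arm

A 6-joint arm with a two-finger parallel gripper is mounted at the origin on the work surface. World frame = base frame: x ahead of the robot, y to its left, z up, the work surface at z = 0. Lengths are in m, angles in rad, forces in N, time in s.
With the tool pointing down it reaches from about 0.35 to 0.775 m from the base axis. Payload 7.3 kg.
Tool frame: the origin (TCP) lies between the finger pads; the fingertips stand 8 mm ahead of it and the grasp point (between the pads) lies 11 mm behind it (robot.nose_length is the distance from the TCP to the fingertips, in m); z points along the fingers, y is the line along which they close (so a half turn about z gives the same grasp; the last joint's range is limited). The gripper opens to 92 mm and grips with 3 to 60 N. Pads are 19 mm wide; open, the fingers measure 130 mm over their backs; the gripper's body (75 mm by 190 mm) begins 47 mm behind the grasp point.
Start: joints at [1.2, 0.342, 1.524, -0, 1.275, -0.146], TCP at [0.117, 0.512, 0.235] pointing down, gripper open.
Joint ranges: [-2.53, 2.53], [-0.77, 2.02], [0.04, 2.7], [-1, 4.14], [0.28, 2.66], [-3.11, 3.11]. Speed limits (rad/s): [2.57, 2.57, 3.14, 3.14, 3.14, 3.14].

### API

Orientations are given as [roll, pitch, yaw] about the fixed x, y, z axes, in that order (R = Rz(yaw) Ry(pitch) Rx(roll)).
In Python, from cell import robot gives the robot as it stands. The module is installed in compiled form; this text tells all that it offers.
- The arm moves only by the shell command python3 -m jog 'ROWS' [FORCE]. ROWS is JSON, a list that holds one entry, the list of rows, each a list of 5 numbers: the gripper's target within -1 to 1 (fully open at 1, half-way at 0, shut at -1), then the shift along the tool's x, y, z in m, then the turn about the tool's z in rad. A call has 1 to 5 rows; each row is the pose to reach, as a shift and turn from the pose commanded when the call began, along the tool's axes at that moment; what a row does not reach only later rows make up. A row lasts 1/12 s, in which the tool goes at most 41.7 mm and 7.16 degrees, less where a joint would pass 70% of its speed; a pose out of reach is approached as far as the arm can. A call with a gripper value outside its range is refused whole. The fingers move at their own pace and stop on an object; FORCE is the grip in N (left out, the last holds). Time passes only in rows, so rows that repeat a pose let the fingers close. It gives the time, the measured TCP pose, the force, the opening and the grip force at its end, in the units of the state.
- robot.observe(): the state, without advancing time (a new reading comes with each control period).
- robot.read_camera(name): name is "scene" or "top"; returns the picture (420x560x3 uint8, red, green, blue); there is no depth.
- robot.camera_model(name): a dict with "camera_matrix" (3x3 intrinsics, pixels), "position" and "attitude" of the camera in the world. Camera axes: x right, y down, z forward; pixel columns grow to the right and rows downward; lengths in m; the calibration is good to about 2 mm. A picture is of the moment at which its call begins. camera_model takes no time and is no camera call.
- robot.hand_in(): hands the job in; it is judged then, once.
The state is a dict: "time": time; "qpos": joint angles; "qvel": joint speeds; "joint_efforts": joint torques, N m; "tool_pos": TCP position; "tool_rot": TCP orientation; "contact_force": force on the tool from outside, world axes, zero at the start; "torque": the same for the moment, N m; "opening": finger opening in m; "grip_force": force on a finger pad.
Only numpy, scipy, OpenCV 4.12 (cv2) and the standard library are available. Lean on these libraries where they do the work, as an engineer would, in place of code of your own. Each camera call takes 0.05 s, during which the arm holds its last target. There are 200 camera calls.

### The job

Pick the dark walnut board out of the crate of offcuts and lean it on the sloping angle rest, its long edge on the ledges, and let go of it there. Then take it again by its two broad faces and stand it on its long edge in the rack slot that fits its thickness, pushed fully home and roughly centred along the slot. Do not drop it, leave the other wood in the crate, and leave the jar and the pencil cup where they are.

Things in the scene. Friction and masses are not known exactly. Their poses are not given: they have to be found in the camera images.
- walnut: the target: dark brown walnut board, 120 mm (its x) by 50 mm (its y) by 12 mm thick (its z), 45 to 75 g. Origin at its centre. Starts lying flat on the crate's floor.
- crate: fixed open grey-painted crate, 292 (x) by 234 (y) by 45 mm high, walls and floor 7 mm; origin at the centre of its underside, on the bench. It stands left or right of the angle rest, the rack on the other side. Four boards lie flat in it, one in each quarter, long sides roughly along the crate's x, at least 25 mm free beside the walnut board's long sides.
- rest: fixed wooden angle rest, 85 mm high, base 130 (x) by 100 (y) by 8 mm. Origin: centre of its underside, on the bench. Two cheeks, 16 mm wide, centred at x = -45 and +45 mm, slope up towards +y at 50 degrees from level, 48 mm long; at the foot of each a ledge along x, square to the slope, stands out 18 mm. Between the cheeks 74 mm are free for fingers, down to the base.
- rest_seat (a point): point on the angle rest, midway between the cheeks, in the inner corner where slope and ledge meet; 45 mm above the bench, at y = -22 mm of the rest. Axes as the rest's. A board seated with its long edge on the ledges and its broad face on the slope has its lower edge on this line.
- rack: fixed dark base board of the rack, 134 mm (x) by 156 mm (y) by 10 mm, origin at the centre of its underside, on the bench. It carries three light wooden slotted blocks side by side, 48 mm apart along its y, in any order; all slots run along its x.
- slot_medium: fixed block with a slot 16 mm wide, for 12 mm boards. Origin: centre of its underside, 10 mm above the bench; x along the slot, y across. Slot floor 6 mm above the origin, 124 mm long. Walls only at the two ends, from |x| = 35 to 62 mm (70 mm free between for fingers), 10 mm thick, upright to 34 mm, then roof-shaped to a ridge at 39 mm above the origin, so the mouth flares to 26 mm.
- slot_thin: fixed slotted block as slot_medium, but with a slot 9 mm wide
- slot_thick: fixed slotted block as slot_medium, but with a slot 25 mm wide
- beech: loose board 120 x 50 mm like the walnut one, but tan and 21 mm thick; origin at its centre
- maple: loose board 120 x 50 mm like the walnut one, but pale and 6 mm thick; origin at its centre
- cherry: loose board 120 x 50 mm like the walnut one, but reddish orange, 12 mm thick; origin at its centre
- scrap: small pale offcut 55 x 30 x 18 mm lying on the beech board; origin at its centre
- chip: small tan offcut 42 x 34 x 15 mm lying on the cherry board; origin at its centre
- jar: green glass jar with cork lid, 64 mm across, 75 mm high, just beyond the angle rest; origin at the centre of its underside
- pencil_cup: dark wooden cup 74 mm across and 70 mm high with pencils up to 112 mm, just beyond the angle rest; origin at the centre of its underside
Mind the look-alikes: they are no part of the job. What is shaped like the beech but purple is not meant.

How it is judged:
By the outcome, as a careful person would: the job done as asked, in the order asked, and still so for the second after the job is handed in, with the robot touching nothing.
It also fails if it takes over 59 s, if anything falls off the work surface, if the arm or the gripper's body presses on something with over 40 N, if the wrist force passes 120 N, or if a joint passes its speed limit or range.

## Working session

There is one attempt and no reset: what is moved stays moved. The work goes in short steps, Python scripts to look and compute and a shell command to move; the robot and the scene stay as the last step left them, time stands still between calls to the robot, and variables do not carry over. Pictures are saved under pics/ and viewed, at most 10 in all, crops included, and the job is handed in when it is done.

```bash
mkdir -p pics; python3 - <<'E'
from cell import robot
import cv2,numpy as np
for n in("scene","top"):
    im=robot.read_camera(n); cv2.imwrite(f"pics/{n}0.png",im[:,:,::-1]); print(n,robot.camera_model(n))
print(robot.observe())
E
```

```text
scene {'camera_matrix': array([[431.98792019,   0.        , 276.57503534],
       [  0.        , 431.98792019, 208.29205875],
       [  0.        ,   0.        ,   1.        ]]), 'position': array([ 0.9900292 , -0.69270123,  0.76619308]), 'attitude': array([-2.22422723, -0.01206803,  0.58033138])}
top {'camera_matrix': array([[432.1268402 ,   0.        , 281.21625942],
       [  0.        , 432.1268402 , 209.92204259],
       [  0.        ,   0.        ,   1.        ]]), 'position': array([0.35350586, 0.06432995, 1.00362147]), 'attitude': array([-2.95917850e+00,  6.56314347e-04, -1.56222241e+00])}
{'time': 0.1, 'qpos': array([ 1.19997544e+00,  3.42658720e-01,  1.52492245e+00,  5.20710025e-06,
        1.27538383e+00, -1.46010367e-01]), 'qvel': array([ 0.0018698 , -0.00193785, -0.00231397, -0.00025014, -0.00084359,
       -0.00035789]), 'joint_efforts': array([ 6.00265193e-04, -4.32002342e+01, -2.44692868e+01,  7.19414349e-02,
        5.25392150e-02, -4.16217597e-05]), 'tool_pos': array([0.1168886 , 0.51146563, 0.23411117]), 'tool_rot': array([-3.14023564e+00, -2.04591029e-04,  2.91678048e+00]), 'contact_force': array([-0.48856373,  0.22813464, -1.09443824]), 'torque': array([-0.00343593,  0.02339082,  0.01826541]), 'grip_force': 0.0, 'opening': 0.091490736028153}
```

View pics/top0.png

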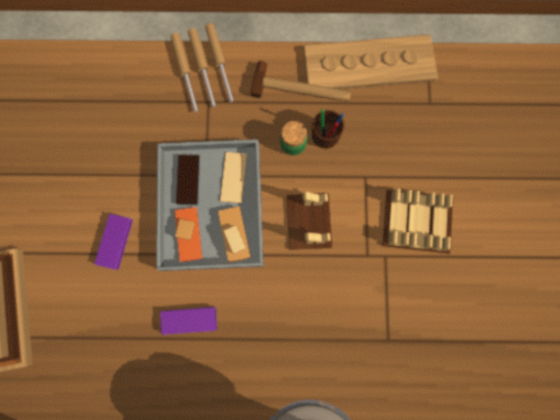

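View pics/scene0.png

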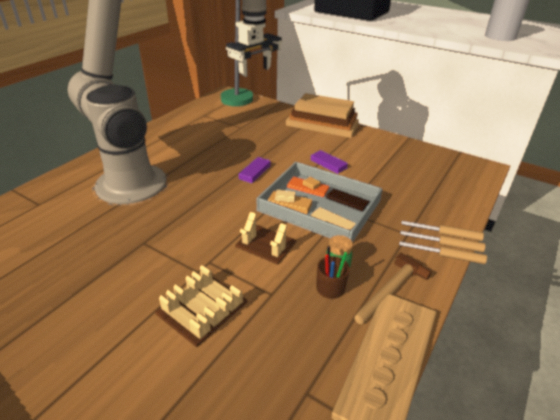

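The top view shows the crate at the left (158–262, 140–270) with the walnut at about (187,180). The rest is at (312,220), the rack at (420,220), and the jar and cup lie above the rest. The scene view agrees. Next I'll measure and take a zoomed look at the rest and rack.

```bash
cat > h.py <<'E'
from cell import robot
import cv2,numpy as np
from scipy.spatial.transform import Rotation as R
def ray(n,uv,z):
    m=robot.camera_model(n); uv=np.atleast_2d(uv).astype(float)
    d=np.c_[uv,np.ones(len(uv))]@np.linalg.inv(m["camera_matrix"]).T@R.from_euler('xyz',m["attitude"]).as_matrix().T
    p=m["position"]; return p+d*((z-p[2])/d[:,2])[:,None]
def px(n,P):
    m=robot.camera_model(n); c=(np.atleast_2d(P)-m["position"])@R.from_euler('xyz',m["attitude"]).as_matrix()@m["camera_matrix"].T
    return c[:,:2]/c[:,2:]
def rect(n,mask,z,roi):
    u0,v0,u1,v1=roi; k=np.zeros_like(mask); k[v0:v1,u0:u1]=mask[v0:v1,u0:u1]
    c=max(cv2.findContours(k,cv2.RETR_EXTERNAL,cv2.CHAIN_APPROX_NONE)[0],key=cv2.contourArea)[:,0]
    w=ray(n,c,z)[:,:2]; r=cv2.minAreaRect((w*1000).astype(np.float32)); return np.round(r[0],1),np.round(r[1],1),round(r[2],1)
E
python3 - <<'E'
from h import *
im=cv2.imread("pics/top0.png"); hsv=cv2.cvtColor(im,cv2.COLOR_BGR2HSV)
dark=(im.max(2)<60).astype(np.uint8)*255
print("walnut",rect("top",dark,.019,(170,148,206,210)))
sat=((hsv[:,:,1]<110)&(im.max(2)>50)).astype(np.uint8)*255
print("crate",rect("top",sat,.045,(150,130,272,280)))
brown=((im[:,:,2]<95)).astype(np.uint8)*255
print("rack",rect("top",brown,.01,(375,180,465,260)))
print("rest",rect("top",brown,.008,(280,185,345,255)))
lt=((im[:,:,2]>165)&(im[:,:,1]>130)).astype(np.uint8)*255
for roi in((300,188,335,210),(300,228,335,248)): print("cheek light",rect("top",lt,.08,roi))
sc=cv2.imread("pics/scene0.png")
a=cv2.resize(im[180:260,280:345],(400,492),interpolation=3);b=cv2.resize(sc[205:265,230:300],(400,343),interpolation=3)
c=np.zeros((600,800,3),np.uint8);c[:492,:400]=a;c[:343,400:]=b
d=cv2.resize(im[180:260,375:465],(288,256),interpolation=3);c[344:600,450:738]=d
cv2.imwrite("pics/z1.png",c)
E
```

```text
walnut (array([606.5, 288.6]), array([ 47.3, 114. ]), 90.0)
crate (array([545.8, 231.1]), array([297.5, 239.9]), 3.0)
rack (array([ 523.9, -180.7]), array([ 19.6, 132.3]), 83.7)
rest (array([515.9,   5.9]), array([125.,  96.]), 3.9)
cheek light (array([ 5.549e+02, -3.000e-01]), array([34.1, 21.1]), 77.7)
cheek light (array([465.3,  -4.6]), array([17.3, 30.1]), 0.5)
```

View pics/z1.png

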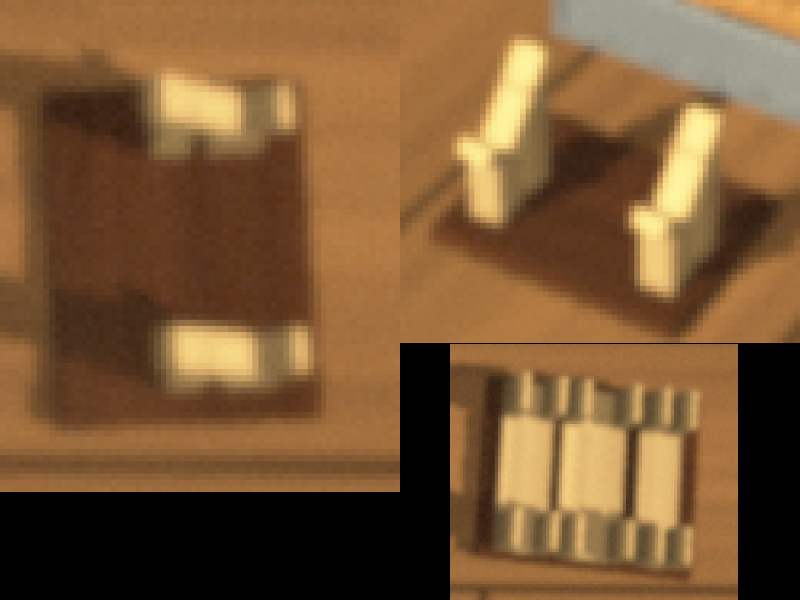

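The rest's slope rises toward world +y, with its ledges at −y and its yaw about +3°. The middle slot of the rack looks widest. I'll measure the block widths from an averaged profile.

```bash
python3 - <<'E'
from h import *
im=np.mean([robot.read_camera("top") for _ in range(6)],0).astype(np.float32); np.save("avg.npy",im)
sc=np.mean([robot.read_camera("scene") for _ in range(6)],0).astype(np.float32)
g=im[:,:,0]
# rack tilt: dark base bottom edge; unwarp onto world grid at floor height z=.016, 1px=0.5mm
def ortho(I,n,z,x0,x1,y0,y1,s=.0005):
    xs=np.arange(x1,x0,-s); ys=np.arange(y1,y0,-s); X,Y=np.meshgrid(xs,ys,indexing='ij')
    p=px(n,np.c_[X.ravel(),Y.ravel(),np.full(X.size,z)]).astype(np.float32)
    return cv2.remap(I,p[:,0].reshape(X.shape).copy(),p[:,1].reshape(X.shape).copy(),cv2.INTER_CUBIC).clip(0,255).astype(np.uint8)
a=ortho(im,"top",.016,.43,.61,-.29,-.09); b=ortho(sc,"scene",.016,.43,.61,-.29,-.09)
cv2.imwrite("pics/z2.png",np.hstack([a,b])[:,:,::-1])
E
```

```text
(no output)
```

View pics/z2.png

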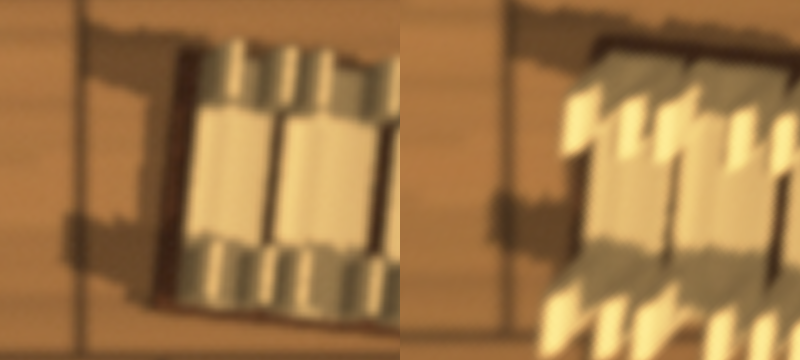

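The left block's floor spans about 192–272 px (40 mm blurred), the middle's 280–378 px (49 mm). That makes the left block medium (36 mm nominal) and the middle thick (45 mm). Now for its centreline, the rack's x-centre and the rest pose.

```bash
python3 - <<'E'
from h import *
im=np.load("avg.npy")
s=.0005
def ortho(z,x0,x1,y0,y1):
    xs=np.arange(x1,x0,-s); ys=np.arange(y1,y0,-s); X,Y=np.meshgrid(xs,ys,indexing='ij')
    p=px("top",np.c_[X.ravel(),Y.ravel(),np.full(X.size,z)]).astype(np.float32)
    return cv2.remap(im[:,:,1].copy(),p[:,0].reshape(X.shape).copy(),p[:,1].reshape(X.shape).copy(),cv2.INTER_LINEAR),xs,ys
a,xs,ys=ortho(.016,.43,.61,-.29,-.09)
print("profile g",a[170,170:400:4].astype(int))
def cross(r,i0,i1):
    seg=r[i0:i1]; t=(seg.min()+seg.max())/2; k=np.argmax((seg[:-1]-t)*(seg[1:]-t)<=0); return i0+k
for name,i0,i1 in(("L",170,215),("R",250,276)):
    pts=[(xs[r],ys[cross(a[r],i0,i1)]) for r in range(130,225,5)]
    p=np.array(pts); f=np.polyfit(p[:,0],p[:,1],1); print(name,"slope deg",np.degrees(np.arctan(f[0])),"y at .52:",np.polyval(f,.52))
# base x-extent via the dark left strip (z=.010)
b,xs,ys=ortho(.010,.43,.61,-.29,-.09)
for off in(182,186): 
    col=[b[r,int(round(off-(r-100)*.1))] for r in range(360)]; print(off,np.round(col[::6]).astype(int), xs[0])
# rest base corners
im8=im.astype(np.uint8); brown=((im8[:,:,0]<95)).astype(np.uint8)*255
k=np.zeros_like(brown);k[185:255,280:345]=brown[185:255,280:345]
c=max(cv2.findContours(k,cv2.RETR_EXTERNAL,cv2.CHAIN_APPROX_NONE)[0],key=cv2.contourArea)
print("rest corners",[np.round(1000*ray("top",q,.008)[0,:2]) for q in cv2.boxPoints(cv2.minAreaRect(c))])
print("rest rect",rect("top",brown,.008,(280,185,345,255)))
E
```

```text
profile g [ 45  41  38  41  65 107 148 179 192 193 189 186 186 188 191 192 191 190
 188 186 184 182 176 164 139  97  83 111 152 185 201 206 201 195 189 186
 185 186 190 192 191 189 188 186 184 181 180 178 175 164 142 110  73  50
  61  99 138 166]
L slope deg -6.227635180439212 y at .52: -0.18480614035087622
R slope deg -5.630963183540349 y at .52: -0.22214824561403432
182 [109 111 113 112 105  90  73  58  45  37  37  38  37  36  34  35  38  40
  43  45  44  43  42  43  45  45  44  43  43  44  44  44  45  45  45  44
  42  38  36  34  34  36  36  36  35  37  37  38  40  46  51  61  85 105
 110 112 112 109  98  81] 0.61
186 [109 111 112 112 106  93  74  57  43  35  35  36  35  35  35  35  36  38
  41  42  42  42  41  42  43  43  41  39  40  40  40  43  43  44  43  43
  39  36  35  33  35  33  35  35  36  37  37  37  40  45  53  62  84 103
 110 112 113 109  99  81] 0.61
rest corners [array([575.,  56.]), array([580., -38.]), array([455., -42.]), array([450.,  50.])]
rest rect (array([515.1,   6.5]), array([125.2,  93.1]), 2.9)
```

```bash
python3 - <<'E'
from h import *
c=np.array([.515,.0065,0]);Rz=R.from_euler('z',2.8,degrees=True).as_matrix()
for x in(.045,-.045):
  for y,z in((.009,.083),(-.022,.045),(-.036,.0565)): print(x,y,px("top",c+Rz@[x,y,z]).round(1),px("scene",c+Rz@[x,y,z]).round(1))
im=np.load("avg.npy")[:,:,1].astype(int)
for r in(197,237): print(r,list(enumerate(im[r,300:334],300)))
o=robot.observe();t=o["tool_pos"];M=R.from_euler('xyz',o["tool_rot"]).as_matrix()
d=np.array([.6065,.2886,.09])-t
print(t,"tool shift",M.T@d,"yaw",o["tool_rot"][2],o["time"])
E
```

```text
0.045 0.009 [[303.7 193.8]] [[285.1 223.6]]
0.045 -0.022 [[316.5 196.9]] [[278.6 242.1]]
0.045 -0.036 [[323.1 195.6]] [[275.8 241.9]]
-0.045 0.009 [[305.8 234.8]] [[254.6 212. ]]
-0.045 -0.022 [[318.7 236.3]] [[248.4 230. ]]
-0.045 -0.036 [[325.5 235.4]] [[245.2 229.6]]
197 [(300, np.int64(37)), (301, np.int64(43)), (302, np.int64(61)), (303, np.int64(87)), (304, np.int64(111)), (305, np.int64(139)), (306, np.int64(173)), (307, np.int64(199)), (308, np.int64(210)), (309, np.int64(211)), (310, np.int64(208)), (311, np.int64(205)), (312, np.int64(208)), (313, np.int64(213)), (314, np.int64(214)), (315, np.int64(216)), (316, np.int64(214)), (317, np.int64(206)), (318, np.int64(183)), (319, np.int64(142)), (320, np.int64(116)), (321, np.int64(113)), (322, np.int64(112)), (323, np.int64(117)), (324, np.int64(134)), (325, np.int64(165)), (326, np.int64(178)), (327, np.int64(152)), (328, np.int64(112)), (329, np.int64(103)), (330, np.int64(116)), (331, np.int64(119)), (332, np.int64(119)), (333, np.int64(120))]
237 [(300, np.int64(46)), (301, np.int64(45)), (302, np.int64(45)), (303, np.int64(48)), (304, np.int64(60)), (305, np.int64(83)), (306, np.int64(107)), (307, np.int64(131)), (308, np.int64(167)), (309, np.int64(199)), (310, np.int64(211)), (311, np.int64(212)), (312, np.int64(209)), (313, np.int64(205)), (314, np.int64(206)), (315, np.int64(211)), (316, np.int64(215)), (317, np.int64(215)), (318, np.int64(214)), (319, np.int64(209)), (320, np.int64(192)), (321, np.int64(159)), (322, np.int64(126)), (323, np.int64(114)), (324, np.int64(113)), (325, np.int64(112)), (326, np.int64(124)), (327, np.int64(149)), (328, np.int64(178)), (329, np.int64(174)), (330, np.int64(135)), (331, np.int64(103)), (332, np.int64(106)), (333, np.int64(112))]
[0.11701194 0.51179772 0.23471943] tool shift [-0.52691665 -0.10848194  0.1447412 ] yaw 2.9168071555838795 0.7
```

The rest's corner and ledge features sit about 2.4 px further right than predicted, so I shift the rest to centre (.515, .0015) with yaw 3°. Next I move above the walnut.

```bash
python3 -m jog '[[[0.3,-0.04,-0.008,0,-0.1],[0.3,-0.08,-0.016,0,-0.2],[0.3,-0.12,-0.025,0,-0.225],[0.3,-0.16,-0.033,0,-0.225],[0.3,-0.2,-0.041,0,-0.225]]]' 20; python3 - <<'E'
from h import *
o=robot.observe();M=R.from_euler('xyz',o["tool_rot"]).as_matrix()
print(o["tool_rot"],o["time"],M.T@(np.array([.6065,.2886,.09])-o["tool_pos"]),o["opening"])
E
```

```text
time: 1.12
tool_pos: [0.3043, 0.4263, 0.2349]
tool_rot: [3.141, 0.0, -3.141]
contact_force: [0.0, 1.4, -0.3]
opening: 0.0634
grip_force: 0.0
[ 3.14118199e+00  3.04791408e-04 -3.14077392e+00] 1.1167 [-0.30204908 -0.13798232  0.14497304] 0.06337178403730079
```

```bash
python3 -m jog '[[[0.3,-0.036,-0.016,0,0],[0.3,-0.072,-0.033,0,0],[0.3,-0.108,-0.05,0,0],[0.3,-0.144,-0.066,0,0],[0.3,-0.18,-0.082,0,0]]]' >/dev/null;  python3 -m jog '[[[0.3,-0.036,-0.016,0,0],[0.3,-0.072,-0.033,0.02,0],[0.3,-0.108,-0.05,0.05,0],[0.3,-0.112,-0.052,0.08,0],[0.3,-0.112,-0.052,0.11,0]]]' ; python3 -m jog '[[[0.3,0,0,0,0],[0.3,0,0,0,0]]]' ; python3 - <<'E'
from h import *
o=robot.observe();M=R.from_euler('xyz',o["tool_rot"]).as_matrix()
print(M.T@(np.array([.6065,.2886,.09])-o["tool_pos"]))
im=robot.read_camera("top");sc=robot.read_camera("scene")
cv2.imwrite("pics/g1.png",np.hstack([cv2.resize(im[120:280,140:280],(400,457)),cv2.resize(sc[140:260,240:400],(400,300)) if 0 else cv2.resize(sc[100:245,250:377],(400,457))])[:,:,::-1])
E
```

```text
time: 1.95
tool_pos: [0.5978, 0.2907, 0.1224]
tool_rot: [-3.141, 0.001, 3.138]
contact_force: [-0.9, -0.6, 1.0]
opening: 0.0598
grip_force: 0.0
time: 2.12
tool_pos: [0.594, 0.293, 0.1233]
tool_rot: [-3.14, -0.004, 3.141]
contact_force: [-0.1, 0.8, 0.1]
opening: 0.0599
grip_force: 0.0
[-0.01268074 -0.00433292  0.03330448]
```

View pics/g1.png

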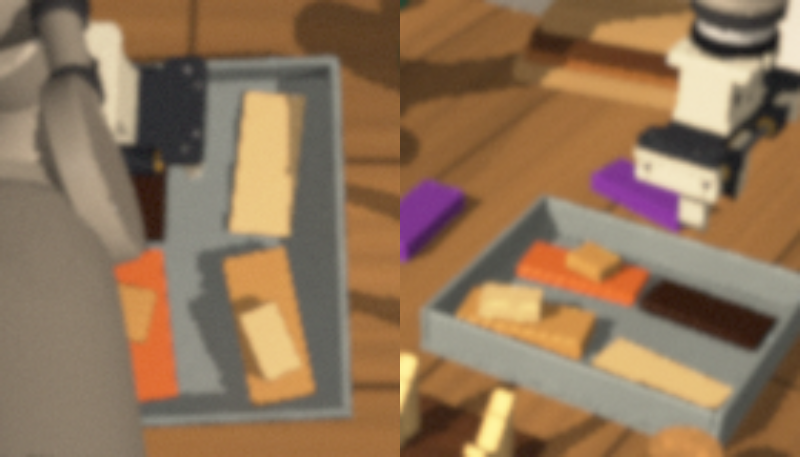

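The gripper is above the crate, and in the scene view the walnut is in the open beneath it (640–775, 280–345 in the crop). I'll cross-check it with the scene camera before descending.

```bash
python3 - <<'E'
from h import *
sc=robot.read_camera("scene")
dark=(sc.max(2)<75).astype(np.uint8)*255
k=np.zeros_like(dark);k[185:215,322:376]=dark[185:215,322:376]
c=max(cv2.findContours(k,cv2.RETR_EXTERNAL,cv2.CHAIN_APPROX_NONE)[0],key=cv2.contourArea)
p=cv2.approxPolyDP(c,2.5,True)[:,0]
print(p.tolist(),ray("scene",p,.019)[:,:2].round(3).tolist())
for dx,dy in((.06,.025),(.06,-.025),(-.06,.025),(-.06,-.025)): print(px("scene",[.6065+dx,.2886+dy,.019]).round(1),px("scene",[.6065+dx,.2886+dy,.007]).round(1))
E
```

```text
[[327, 194], [331, 199], [361, 210], [368, 203], [335, 189]] [[0.548, 0.271], [0.57, 0.256], [0.665, 0.256], [0.668, 0.299], [0.556, 0.308]]
[[369.5 200.3]] [[368.9 203.5]]
[[362.4 208.9]] [[361.8 212.2]]
[[332.9 187.1]] [[332.6 190.4]]
[[325.2 195.1]] [[324.9 198.3]]
```

```bash
python3 -m jog '[[[0.3,-0.0125,-0.0043,0.03,0],[0.3,-0.0125,-0.0043,0.03,0],[0.3,-0.0125,-0.0043,0.03,0]]]'
```

```text
time: 2.52
tool_pos: [0.607, 0.2892, 0.0954]
tool_rot: [-3.142, -0.001, -3.141]
contact_force: [-0.3, -0.4, -0.2]
opening: 0.0596
grip_force: 0.0
```

```bash
python3 -m jog '[[[0.3,0,-0.001,0.03,0],[0.3,0,-0.001,0.055,0],[0.3,0,-0.001,0.068,0],[0.3,0,-0.001,0.078,0],[0.3,0,-0.001,0.078,0]]]'; python3 -m jog '[[[0.08,0,0,0,0],[-0.2,0,0,0,0],[-0.2,0,0,0,0],[-0.2,0,0,0,0]]]' 15
```

```text
time: 2.93
tool_pos: [0.607, 0.2883, 0.0163]
tool_rot: [-3.141, -0.001, -3.141]
contact_force: [-1.9, -0.0, -0.5]
opening: 0.0595
grip_force: 0.0
time: 3.27
tool_pos: [0.6083, 0.2885, 0.0185]
tool_rot: [3.14, 0.003, -3.141]
contact_force: [0.5, 0.4, 5.1]
opening: 0.0503
grip_force: 15.0
```

```bash
python3 -m jog '[[[-0.2,0,0,-0.01,0],[-0.2,0,0,-0.03,0],[-0.2,0,0,-0.06,0],[-0.2,0,0,-0.095,0],[-0.2,0,0,-0.13,0]]]'; python3 -m jog '[[[-0.2,0.025,-0.01,0,-0.02],[-0.2,0.05,-0.035,0,-0.052],[-0.2,0.075,-0.065,0,-0.052],[-0.2,0.091,-0.1,0,-0.052],[-0.2,0.091,-0.13,0,-0.052]]]'; python3 -m jog '[[[-0.2,0,-0.035,0,0],[-0.2,0,-0.07,0,0],[-0.2,0,-0.1,0,0],[-0.2,0,-0.13,0,0],[-0.2,0,-0.15,0,0]]]'; python3 -m jog '[[[-0.2,0,0,0,0],[-0.2,0,0,0,0]]]';python3 - <<'E'
from h import *
o=robot.observe();M=R.from_euler('xyz',o["tool_rot"]).as_matrix()
print(M.T@(np.array([.5157,-.0115,.12])-o["tool_pos"]))
im=robot.read_camera("top");sc=robot.read_camera("scene")
cv2.imwrite("pics/g2.png",np.hstack([cv2.resize(im[130:280,230:370],(400,429)),cv2.resize(sc[140:290,200:340],(400,429))])[:,:,::-1])
E
```

```text
time: 3.68
tool_pos: [0.6068, 0.2878, 0.1484]
tool_rot: [-3.141, -0.001, -3.141]
contact_force: [1.2, 0.2, -0.7]
opening: 0.0497
grip_force: 15.0
time: 4.1
tool_pos: [0.5127, 0.1569, 0.1475]
tool_rot: [-3.141, -0.002, -3.088]
contact_force: [1.3, 1.1, -0.3]
opening: 0.0497
grip_force: 15.0
time: 4.52
tool_pos: [0.5242, 0.0056, 0.1477]
tool_rot: [-3.141, 0.001, -3.091]
contact_force: [0.2, 0.3, -0.6]
opening: 0.0499
grip_force: 15.0
time: 4.68
tool_pos: [0.5242, 0.0073, 0.1474]
tool_rot: [3.141, 0.001, -3.092]
contact_force: [-0.0, 0.5, -0.9]
opening: 0.0497
grip_force: 15.0
[ 0.00948504 -0.01840539  0.02735172]
```

View pics/g2.png

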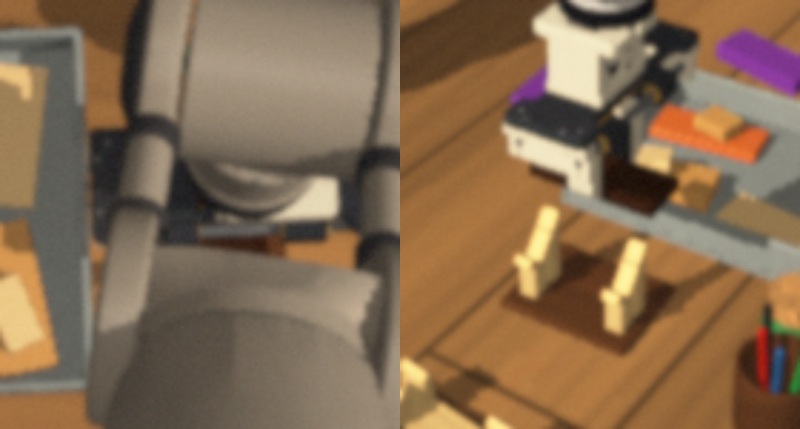

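The board is held level in the gripper just above and behind the rest, whose cheeks show at (540,250) and (625,280) in the scene crop. I'll move over it and lower until contact.

```bash
python3 -m jog '[[[-0.2,0.0095,-0.0184,0,0],[-0.2,0.0095,-0.0184,0.02,0],[-0.2,0.0095,-0.0184,0.037,0],[-0.2,0.0095,-0.0184,0.037,0],[-0.2,0.0095,-0.0184,0.037,0]]]'; for i in 1; do :; done; python3 -m jog '[[[-0.2,0,0,0.003,0],[-0.2,0,0,0.006,0],[-0.2,0,0,0.008,0],[-0.2,0,0,0.008,0]]]' 6; python3 -m jog '[[[-0.2,0,0,0.002,0],[-0.2,0,0,0.003,0],[-0.2,0,0,0.003,0]]]';  python3 -m jog '[[[-0.2,0,0,0.002,0],[-0.2,0,0,0.003,0],[-0.2,0,0,0.003,0]]]'
```

```text
time: 5.2
tool_pos: [0.5152, -0.0095, 0.1095]
tool_rot: [3.141, -0.002, -3.088]
contact_force: [1.0, 0.2, -1.2]
opening: 0.0497
grip_force: 15.0
time: 5.53
tool_pos: [0.5157, -0.0104, 0.1017]
tool_rot: [3.142, 0.0, -3.089]
contact_force: [0.2, -0.3, 0.5]
opening: 0.0499
grip_force: 6.0
time: 5.78
tool_pos: [0.5156, -0.0107, 0.0986]
tool_rot: [3.141, -0.0, -3.089]
contact_force: [-0.1, -0.1, -0.5]
opening: 0.05
grip_force: 6.0
time: 6.03
tool_pos: [0.5155, -0.0107, 0.0954]
tool_rot: [3.141, -0.0, -3.089]
contact_force: [-0.1, -0.3, -0.4]
opening: 0.0499
grip_force: 6.0
```

```bash
python3 -m jog '[[[-0.2,0,0,0.002,0],[-0.2,0,0,0.003,0],[-0.2,0,0,0.003,0]]]' 5;  python3 -m jog '[[[-0.2,0,0,0.002,0],[-0.2,0,0,0.003,0],[-0.2,0,0,0.003,0]]]';  python3 -m jog '[[[-0.2,0,0,0.002,0],[-0.2,0,0,0.003,0],[-0.2,0,0,0.003,0]]]'
```

```text
time: 6.28
tool_pos: [0.5158, -0.0107, 0.0928]
tool_rot: [-3.142, 0.0, -3.089]
contact_force: [-0.3, -0.3, 1.4]
opening: 0.0498
grip_force: 5.0
time: 6.53
tool_pos: [0.5159, -0.0109, 0.0898]
tool_rot: [-3.141, 0.001, -3.089]
contact_force: [-0.2, -1.8, 3.3]
opening: 0.0503
grip_force: 5.0
time: 6.78
tool_pos: [0.5159, -0.0109, 0.0866]
tool_rot: [-3.141, 0.0, -3.089]
contact_force: [0.1, -2.3, 2.7]
opening: 0.0508
grip_force: 5.0
```

Contact came at the expected height (board bottom about 81 mm). The opening is growing as the board tilts, so I keep lowering.

```bash
python3 -m jog '[[[-0.2,0,0,0.002,0],[-0.2,0,0,0.004,0],[-0.2,0,0,0.004,0]]]';  python3 -m jog '[[[-0.2,0,0,0.002,0],[-0.2,0,0,0.004,0],[-0.2,0,0,0.004,0]]]'; python3 - <<'E'
from h import *
sc=robot.read_camera("scene")
cv2.imwrite("pics/g3.png",cv2.resize(sc[170:280,210:320],(500,500))[:,:,::-1])
E
```

```text
time: 7.03
tool_pos: [0.5157, -0.0107, 0.0823]
tool_rot: [3.141, -0.0, -3.09]
contact_force: [0.2, -2.1, 2.2]
opening: 0.0509
grip_force: 5.0
time: 7.28
tool_pos: [0.5156, -0.0106, 0.0783]
tool_rot: [3.141, -0.0, -3.089]
contact_force: [-0.6, -2.6, 1.8]
opening: 0.0503
grip_force: 5.0
```

View pics/g3.png

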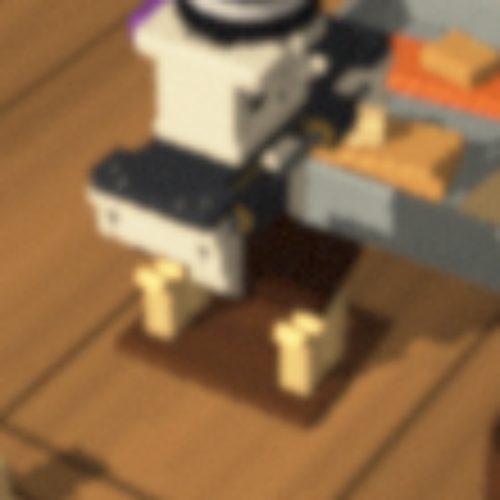

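The board is tilting as planned, front edge down between cheeks and ledges (dark face at 250–350, 230–300). Continuing.

```bash
python3 -m jog '[[[-0.2,0,0,0.002,0],[-0.2,0,0,0.004,0],[-0.2,0,0,0.005,0]]]';  python3 -m jog '[[[-0.2,0,0,0.002,0],[-0.2,0,0,0.004,0],[-0.2,0,0,0.005,0]]]';python3 -m jog '[[[-0.2,0,0,0.002,0],[-0.2,0,0,0.004,0],[-0.2,0,0,0.005,0]]]'
```

```text
time: 7.58
tool_pos: [0.5156, -0.0104, 0.0734]
tool_rot: [3.141, -0.0, -3.089]
contact_force: [-0.3, -1.8, 2.5]
opening: 0.0496
grip_force: 5.0
time: 7.83
tool_pos: [0.5156, -0.0104, 0.0684]
tool_rot: [3.141, -0.0, -3.089]
contact_force: [-0.9, -0.1, 2.7]
opening: 0.0481
grip_force: 5.0
time: 8.08
tool_pos: [0.5156, -0.0106, 0.0633]
tool_rot: [3.141, -0.0, -3.089]
contact_force: [-0.1, 0.3, 2.0]
opening: 0.0466
grip_force: 5.0
```

```bash
python3 -m jog '[[[-0.2,0,0,0.002,0],[-0.2,0,0,0.004,0],[-0.2,0,0,0.005,0]]]';  python3 -m jog '[[[-0.2,0,0,0.002,0],[-0.2,0,0,0.004,0],[-0.2,0,0,0.005,0]]]'; python3 -m jog '[[[-0.08,0,0,0,0],[-0.05,0,0,0,0],[0.0,0,0,0,0],[0.05,0,0,0,0],[0.1,0,0,0,0]]]'
```

```text
time: 8.33
tool_pos: [0.5155, -0.0106, 0.0583]
tool_rot: [3.141, -0.0, -3.089]
contact_force: [1.2, 0.2, 1.9]
opening: 0.0439
grip_force: 5.0
time: 8.58
tool_pos: [0.5159, -0.0106, 0.0538]
tool_rot: [3.141, 0.001, -3.089]
contact_force: [-0.6, 3.4, 8.7]
opening: 0.0404
grip_force: 5.0
time: 9.0
tool_pos: [0.5156, -0.0107, 0.0536]
tool_rot: [3.141, -0.0, -3.089]
contact_force: [-0.5, -0.1, -0.0]
opening: 0.0493
grip_force: 0.0
```

The board is seated (opening about 41 mm, matching 50°), and the fingers have released. I'll open and rise to check.

```bash
python3 -m jog '[[[0.3,0,0,0,0],[0.5,0,0,0,0],[0.8,0,0,0,0],[0.8,0,0,-0.02,0],[0.8,0,0,-0.05,0]]]';  python3 -m jog '[[[0.8,0,0,-0.035,0],[0.8,0,0,-0.06,0],[0.8,0,0.03,-0.08,0],[0.8,0,0.07,-0.08,0],[0.8,0,0.07,-0.08,0]]]'; python3 - <<'E'
from h import *
sc=robot.read_camera("scene");im=robot.read_camera("top")
cv2.imwrite("pics/g4.png",np.hstack([cv2.resize(sc[170:280,210:320],(400,400)),cv2.resize(im[170:270,260:360],(400,400))])[:,:,::-1])
E
```

```text
time: 9.42
tool_pos: [0.5137, -0.0104, 0.1019]
tool_rot: [3.14, -0.006, -3.089]
contact_force: [-0.3, -1.1, -0.4]
opening: 0.0793
grip_force: 0.0
time: 9.83
tool_pos: [0.5119, 0.0642, 0.1853]
tool_rot: [3.139, 0.003, -3.086]
contact_force: [-1.2, 1.2, -0.4]
opening: 0.0824
grip_force: 0.0
```

View pics/g4.png

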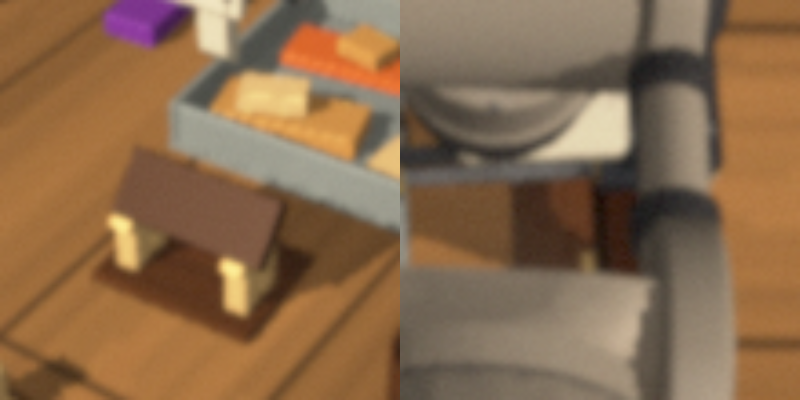

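The board leans cleanly with its long edge on both ledges (front face 105–285, 148–265). Now I measure its centre along x and the shift to the grasp.

```bash
python3 - <<'E'
from h import *
for uv,z in(((238.9,229.1),.053),((284.3,242.9),.053),((247.1,210.7),.091),((288.4,225),.091)): print(ray("scene",uv,z).round(4))
o=robot.observe();M=R.from_euler('xyz',o["tool_rot"]).as_matrix()
print(o["tool_pos"],M.T@(np.array([.516,-.024,.064])-o["tool_pos"]))
E
```

```text
[[ 0.4548 -0.0359  0.053 ]]
[[ 0.5789 -0.0153  0.053 ]]
[[ 0.4566 -0.0013  0.091 ]]
[[0.5741 0.0093 0.091 ]]
[0.51173819 0.06034924 0.18381959] [ 0.00042363 -0.08443773  0.11983231]
```

```bash
python3 -m jog '[[[1,0,-0.035,0,0],[1,0,-0.07,0,0],[1,0,-0.085,0,0],[1,0,-0.085,0.02,0],[1,0,-0.085,0.04,0]]]';  python3 -m jog '[[[1,0,0,0.02,0],[1,0,0,0.03,0],[1,0,0,0.03,0]]]'; python3 - <<'E'
from h import *
o=robot.observe();M=R.from_euler('xyz',o["tool_rot"]).as_matrix()
print(o["tool_pos"],M.T@(np.array([.516,-.024,.064])-o["tool_pos"]))
E
```

```text
time: 10.35
tool_pos: [0.517, -0.0284, 0.1435]
tool_rot: [-3.141, 0.002, -3.093]
contact_force: [1.1, 1.0, -1.2]
opening: 0.0916
grip_force: 0.0
time: 10.6
tool_pos: [0.5148, -0.0264, 0.1112]
tool_rot: [3.14, -0.005, -3.091]
contact_force: [-0.5, 0.7, 0.5]
opening: 0.0921
grip_force: 0.0
[ 0.51479554 -0.02635771  0.11118844] [-0.001573    0.00223734  0.04718345]
```

Descend, then close gently in steps.

```bash
python3 -m jog '[[[1,-0.0013,0.0022,0.02,0],[1,-0.0013,0.0022,0.036,0],[1,-0.0013,0.0022,0.047,0],[1,-0.0013,0.0022,0.047,0],[1,-0.0013,0.0022,0.047,0]]]';  python3 -m jog '[[[0.7,0,0,0,0],[0.4,0,0,0,0],[0.2,0,0,0,0],[0.1,0,0,0,0],[0.0,0,0,0,0]]]' 8;  python3 -m jog '[[[-0.1,0,0,0,0],[-0.2,0,0,0,0],[-0.3,0,0,0,0],[-0.4,0,0,0,0],[-0.5,0,0,0,0]]]';  python3 -m jog '[[[-0.55,0,0,0,0],[-0.6,0,0,0,0],[-0.7,0,0,0,0],[-0.8,0,0,0,0],[-0.8,0,0,0,0]]]'
```

```text
time: 11.02
tool_pos: [0.5179, -0.0237, 0.0672]
tool_rot: [-3.142, 0.0, -3.09]
contact_force: [-0.0, 0.0, -0.2]
opening: 0.0917
grip_force: 0.0
time: 11.43
tool_pos: [0.5179, -0.0227, 0.0674]
tool_rot: [3.14, 0.001, -3.09]
contact_force: [-1.1, 15.4, 13.4]
opening: 0.0631
grip_force: 7.5
time: 11.85
tool_pos: [0.5179, -0.0203, 0.0682]
tool_rot: [3.137, 0.002, -3.09]
contact_force: [-2.0, 16.5, 14.3]
opening: 0.0566
grip_force: 8.0
time: 12.27
tool_pos: [0.5179, -0.0202, 0.0683]
tool_rot: [3.137, 0.002, -3.09]
contact_force: [-1.9, 16.0, 14.8]
opening: 0.0564
grip_force: 8.0
```

The closing stalled at 56 mm: the rear pad's friction on the top corner jams the rotation. I'll back off, start lower, and lift while closing so the board can swing upright.

```bash
python3 -m jog '[[[0.6,0,0,0,0],[0.8,0,0,0.006,0],[0.8,0,0,0.012,0],[0.5,0,0,0.012,0],[0.4,0,0,0.012,0]]]' 8;  python3 -m jog '[[[0.3,0,0,0,0],[0.2,0,0,-0.003,0],[0.1,0,0,-0.006,0],[0.0,0,0,-0.009,0],[-0.1,0,0,-0.011,0]]]'; python3 -m jog '[[[-0.2,0,0,-0.002,0],[-0.2,0,0,-0.004,0],[-0.2,0,0,-0.004,0]]]'
```

```text
time: 12.68
tool_pos: [0.5173, -0.0235, 0.0542]
tool_rot: [3.141, -0.001, -3.09]
contact_force: [0.0, 1.0, 0.1]
opening: 0.0673
grip_force: 0.2
time: 13.1
tool_pos: [0.5179, -0.0237, 0.0661]
tool_rot: [-3.141, 0.001, -3.09]
contact_force: [0.9, 0.7, 0.2]
opening: 0.0437
grip_force: 0.0
time: 13.35
tool_pos: [0.5179, -0.0235, 0.0701]
tool_rot: [-3.141, 0.001, -3.09]
contact_force: [0.3, 0.2, 0.3]
opening: 0.0367
grip_force: 0.1
```

```bash
python3 -m jog '[[[-0.3,0,0,-0.001,0],[-0.4,0,0,-0.002,0],[-0.5,0,0,-0.003,0],[-0.6,0,0,-0.004,0],[-0.7,0,0,-0.004,0]]]' 8;  python3 -m jog '[[[-0.8,0,0,0,0],[-0.85,0,0,0,0],[-0.85,0,0,0,0]]]';python3 - <<'E'
from h import *
sc=robot.read_camera("scene");im=robot.read_camera("top")
cv2.imwrite("pics/g5.png",cv2.resize(sc[160:280,210:330],(500,500))[:,:,::-1])
E
```

```text
time: 13.77
tool_pos: [0.5177, -0.0234, 0.0739]
tool_rot: [3.142, 0.0, -3.089]
contact_force: [-0.0, 0.9, 0.6]
opening: 0.0167
grip_force: 0.0
time: 14.02
tool_pos: [0.5177, -0.0233, 0.0737]
tool_rot: [3.141, 0.0, -3.089]
contact_force: [0.7, 0.2, 1.5]
opening: 0.0121
grip_force: 8.0
```

View pics/g5.png

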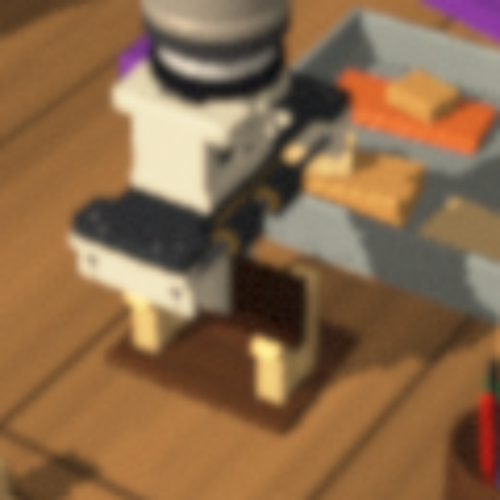

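It is gripped upright by its faces (12.1 mm). Firm up the grip, lift, and go over the slot.

```bash
python3 -m jog '[[[-0.9,0,0,0,0],[-0.9,0,0,-0.01,0],[-0.9,0,0,-0.03,0],[-0.9,0,0,-0.05,0],[-0.9,0,0,-0.07,0]]]' 25; python3 -m jog '[[[-0.9,0,-0.03,0,0.05],[-0.9,0,-0.06,0,0.1],[-0.9,0,-0.095,0,0.156],[-0.9,0,-0.13,0,0.156],[-0.9,0,-0.165,0,0.156]]]'; python3 -m jog '[[[-0.9,0,0,0,0],[-0.9,0,0,0,0],[-0.9,0,0,0,0]]]'; python3 - <<'E'
from h import *
o=robot.observe();M=R.from_euler('xyz',o["tool_rot"]).as_matrix()
print(o["tool_rot"],M.T@(np.array([.520,-.2035,.09])-o["tool_pos"]))
E
```

```text
time: 14.53
tool_pos: [0.5174, -0.0234, 0.1449]
tool_rot: [3.142, -0.001, -3.089]
contact_force: [-0.4, 0.3, -0.5]
opening: 0.0121
grip_force: 25.0
time: 14.95
tool_pos: [0.5261, -0.1897, 0.1445]
tool_rot: [-3.141, 0.0, 3.038]
contact_force: [0.4, -0.0, 0.1]
opening: 0.0115
grip_force: 25.0
time: 15.2
tool_pos: [0.526, -0.1878, 0.1438]
tool_rot: [3.141, -0.001, 3.037]
contact_force: [0.3, 0.3, -0.7]
opening: 0.0116
grip_force: 25.0
[ 3.14095201e+00 -5.03201579e-04  3.03711552e+00] [ 0.00425353 -0.01628591  0.05382773]
```

```bash
python3 -m jog '[[[-0.9,0.003,-0.0163,0.01,0],[-0.9,0.003,-0.0163,0.03,0],[-0.9,0.003,-0.0163,0.042,0],[-0.9,0.003,-0.0163,0.042,0],[-0.9,0.003,-0.0163,0.042,0]]]';  python3 - <<'E'
from h import *
sc=robot.read_camera("scene");im=robot.read_camera("top")
cv2.imwrite("pics/g6.png",np.hstack([cv2.resize(sc[225:345,140:260],(480,480),interpolation=3),cv2.resize(im[175:265,370:450],(320,360))[:].copy() if 0 else cv2.resize(im[180:260,380:460],(320,480))])[:,:,::-1])
for x in(-.06,.06):
  for z in(.078,.049): print(px("scene",[.520+x*.995,-.2035-x*.103,z]).round(1))
E
```

```text
time: 15.62
tool_pos: [0.5214, -0.2026, 0.1017]
tool_rot: [3.141, -0.001, 3.039]
contact_force: [1.2, -0.4, 0.1]
opening: 0.0117
grip_force: 25.0
[[197.1 259.7]]
[[198.4 268.8]]
[[235.8 285.2]]
[[236.4 294.4]]
```

View pics/g6.png

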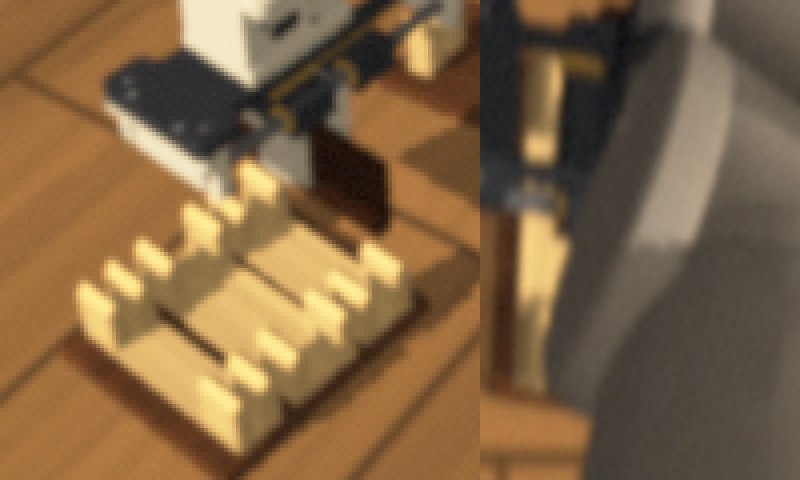

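The picture shows the board just above the rightmost block in the scene view (end wall 345–395, 240–300 in the crop), aligned with its slot. That is the medium block at the +y side. I'll descend while watching the forces.

```bash
python3 -m jog '[[[-0.9,0,-0.0008,0.01,0],[-0.9,0,-0.0008,0.02,0],[-0.9,0,-0.0008,0.026,0],[-0.9,0,-0.0008,0.026,0]]]' ; python3 -m jog '[[[-0.9,0,0,0.003,0],[-0.9,0,0,0.006,0],[-0.9,0,0,0.006,0]]]';python3 -m jog '[[[-0.9,0,0,0.003,0],[-0.9,0,0,0.006,0],[-0.9,0,0,0.006,0]]]'
```

```text
time: 16.05
tool_pos: [0.5205, -0.2042, 0.0738]
tool_rot: [3.14, -0.003, 3.038]
contact_force: [0.1, -0.1, -0.8]
opening: 0.0116
grip_force: 25.0
time: 16.3
tool_pos: [0.5213, -0.2048, 0.0692]
tool_rot: [3.141, -0.001, 3.038]
contact_force: [0.9, -0.6, -0.2]
opening: 0.012
grip_force: 25.0
time: 16.55
tool_pos: [0.5213, -0.2047, 0.0632]
tool_rot: [3.141, -0.001, 3.038]
contact_force: [0.4, -0.1, -0.7]
opening: 0.012
grip_force: 25.0
```

```bash
python3 -m jog '[[[-0.9,0,0,0.004,0],[-0.9,0,0,0.008,0],[-0.9,0,0,0.01,0],[-0.9,0,0,0.01,0]]]' ; python3 -m jog '[[[-0.9,0,0,0.003,0],[-0.9,0,0,0.006,0],[-0.9,0,0,0.008,0],[-0.9,0,0,0.008,0]]]';python3 -m jog '[[[-0.9,0,0,0.002,0],[-0.9,0,0,0.004,0],[-0.9,0,0,0.004,0]]]'
```

```text
time: 16.88
tool_pos: [0.5212, -0.2046, 0.053]
tool_rot: [3.141, -0.001, 3.038]
contact_force: [-0.3, 0.1, -0.8]
opening: 0.0121
grip_force: 25.0
time: 17.22
tool_pos: [0.5212, -0.2047, 0.0452]
tool_rot: [3.141, -0.001, 3.038]
contact_force: [0.4, 0.1, -0.6]
opening: 0.0118
grip_force: 25.0
time: 17.47
tool_pos: [0.5213, -0.2047, 0.0413]
tool_rot: [3.141, -0.0, 3.038]
contact_force: [0.5, 0.7, -1.0]
opening: 0.0119
grip_force: 25.0
```

```bash
python3 -m jog '[[[-0.9,0,0,0.002,0],[-0.9,0,0,0.003,0],[-0.9,0,0,0.003,0]]]' ; python3 -m jog '[[[-0.9,0,0,0.001,0],[-0.9,0,0,0.002,0],[-0.9,0,0,0.002,0]]]'; python3 -m jog '[[[-0.9,0,0,0.001,0],[-0.9,0,0,0.002,0],[-0.9,0,0,0.002,0]]]'
```

```text
time: 17.72
tool_pos: [0.5214, -0.2048, 0.0385]
tool_rot: [3.141, -0.0, 3.038]
contact_force: [0.1, 0.0, -1.6]
opening: 0.0118
grip_force: 25.0
time: 17.97
tool_pos: [0.5216, -0.2049, 0.0372]
tool_rot: [-3.141, 0.0, 3.038]
contact_force: [-1.9, 0.2, 4.9]
opening: 0.0121
grip_force: 25.0
time: 18.22
tool_pos: [0.5217, -0.2049, 0.0371]
tool_rot: [-3.141, 0.001, 3.038]
contact_force: [-6.5, 2.5, 20.3]
opening: 0.0119
grip_force: 25.0
```

The board bottomed out on the slot floor at the expected height. I'll relax, open and withdraw.

```bash
python3 -m jog '[[[-0.9,0,0,-0.002,0],[-0.7,0,0,-0.002,0],[-0.5,0,0,-0.002,0],[-0.3,0,0,-0.002,0],[-0.3,0,0,-0.002,0]]]' 8; python3 -m jog '[[[-0.2,0,0,-0.01,0],[-0.2,0,0,-0.03,0],[-0.2,0,0,-0.06,0],[-0.2,0,0,-0.09,0],[-0.2,0,0,-0.12,0]]]'; python3 -m jog '[[[-0.2,0,0.04,-0.02,0],[-0.2,0,0.08,-0.02,0],[-0.2,0,0.12,-0.02,0],[-0.2,0,0.15,-0.02,0],[-0.2,0,0.18,-0.02,0]]]';python3 -m jog '[[[-0.2,0,0.04,0,0],[-0.2,0,0.08,0,0],[-0.2,0,0.12,0,0],[-0.2,0,0.15,0,0],[-0.2,0,0.15,0,0]]]'; python3 - <<'E'
from h import *
for n in("top","scene"):
    im=robot.read_camera(n); p=px(n,[.52,-.2045,.05])[0].astype(int)
    b=(im.max(2)<80).astype(np.uint8)*255
    u0,v0,u1,v1=(p[0]-18,p[1]-36,p[0]+16,p[1]+36) if n=="top" else (p[0]-35,p[1]-35,p[0]+32,p[1]+30)
    k=np.zeros_like(b);k[v0:v1,u0:u1]=b[v0:v1,u0:u1]
    c=max(cv2.findContours(k,cv2.RETR_EXTERNAL,cv2.CHAIN_APPROX_NONE)[0],key=cv2.contourArea)
    q=cv2.approxPolyDP(c,2,True)[:,0]; print(n,cv2.contourArea(c),q.tolist()); print(ray(n,q,.066)[:,:2].round(3).tolist())
    print("expect top corners",[px(n,[.52+a*.995+s*.103,-.2045-a*.103+s*.995,.066])[0].round(1).tolist() for a in(-.06,.06) for s in(-.006,.006)])
E
```

```text
time: 18.63
tool_pos: [0.5214, -0.2048, 0.0363]
tool_rot: [3.141, -0.001, 3.038]
contact_force: [0.4, 1.2, 0.3]
opening: 0.0288
grip_force: 0.0
time: 19.05
tool_pos: [0.5213, -0.2047, 0.1584]
tool_rot: [3.141, -0.0, 3.038]
contact_force: [0.6, 0.6, 0.2]
opening: 0.0367
grip_force: 0.0
time: 19.47
tool_pos: [0.5401, -0.0239, 0.1776]
tool_rot: [3.141, 0.001, 3.038]
contact_force: [0.4, -0.9, -0.0]
opening: 0.0367
grip_force: 0.0
time: 19.88
tool_pos: [0.5556, 0.1287, 0.1773]
tool_rot: [3.139, 0.001, 3.043]
contact_force: [-0.6, 0.2, -0.6]
opening: 0.0365
grip_force: 0.0
top 435.0 [[406, 189], [400, 191], [400, 200], [397, 203], [396, 230], [399, 242], [404, 238], [407, 224]]
[[0.576, -0.211], [0.571, -0.197], [0.551, -0.197], [0.544, -0.19], [0.484, -0.185], [0.458, -0.19], [0.466, -0.202], [0.497, -0.21]]
expect top corners [[405.3, 241.1], [399.8, 240.5], [408.5, 187.7], [403.1, 187.2]]
scene 510.0 [[199, 264], [197, 270], [203, 276], [204, 283], [219, 292], [225, 290], [234, 297], [236, 303], [237, 288]]
[[0.464, -0.197], [0.473, -0.213], [0.496, -0.22], [0.511, -0.235], [0.555, -0.236], [0.562, -0.225], [0.59, -0.23], [0.603, -0.24], [0.58, -0.206]]
expect top corners [[195.4, 265.3], [199.3, 262.4], [233.8, 291.0], [237.7, 287.7]]
```

```bash
python3 -m jog '[[[-0.2,0,0,0,0],[-0.2,0,0,0,0],[-0.2,0,0,0,0]]]'; python3 -c "
from cell import robot
print(robot.hand_in())"
```

```text
time: 20.23
tool_pos: [0.5558, 0.122, 0.1769]
tool_rot: [-3.141, 0.0, 3.036]
contact_force: [-1.5, 0.5, -0.1]
opening: 0.0367
grip_force: 0.0
the job is handed in; nothing more can be done
None
```

The walnut board was leaned on the angle rest and released, then regripped by its faces and stood in the medium slot, down on the slot floor and within about 3 mm of centre by the cameras; I handed the job in at about 20 s.

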